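# Centre the brass pineapple on its marble plinth

## Task

The little brass pineapple has been knocked to one side of its round marble plinth and is easily tipped over. With the fingertips or the outside of closed fingers, nudge it gently along the marble until it stands upright in the middle of the plinth. Do not pinch it, take it between the fingers, lift it, tip it or press hard on it, and leave the plinth and the other things on the table where they are.

Things in the scene. Friction and masses are not known exactly. Their poses are not given: they have to be found in the camera images.
- pineapple: The brass pineapple ornament, 72 mm high, 0.18 to 0.34 kg, loose, standing on the plinth. Origin: centre of the underside of its foot; z up its axis; round about it. Flat foot 34 mm across, 5 mm high; egg-shaped studded body from 5 to 51 mm up; above that a crown of leaves 30 mm across. Pushed at or below its widest part it slides on the marble (1 to 2.5 N); pushed at the crown, it tips over.
- pineapple_belly (a point): The point on the pineapple's axis at the height of its widest part, 24 mm above the foot's underside, where the body is 49 mm across (42 mm across at 13 mm and 38 mm across at 44 mm up); studs stand up to 1.5 mm proud.
- plinth: The round marble plinth, 0.9 kg, loose on the table: flat top 100 mm across, 45 mm above the table, a narrower waist 72 mm across and a foot 94 mm across. Origin: centre of its underside, on the table; z up. The middle of its top is 45 mm straight above the origin. Its yaw is of no use.
- coasters: Bystander: six round black coasters stacked in a wire holder, 98 mm across, 40 mm high, near the plinth. Origin: centre of the underside.
- candle_jar: Bystander: amber glass candle jar with wooden lid, 64 mm across, 70 mm high, near the plinth. Origin: centre of the underside.
- tealight: Bystander: white ceramic tealight holder, 52 mm across, 38 mm high, near the plinth. Origin: centre of the underside.
- tv_remote: Bystander: black remote control lying flat, 190 x 46 x 20 mm, long along its x. Origin: centre of the underside.
- small_remote: Bystander: white remote control lying flat, 125 x 36 x 15 mm, long along its x. Origin: centre of the underside.
- mug: Bystander: blue mug, 82 mm across, 92 mm high, handle to its +y. Origin: centre of the underside.
There are look-alikes about, which are no part of the job. Leave any red or turquoise look-alike of the pineapple alone.

How it is judged:
At the end, for the whole second after the job is handed in: The pineapple stands upright and at rest on the plinth, its axis within 7 mm of the plinth's centre; the plinth is within 10 mm, and every bystander within 15 mm, of where it began (horizontal distance between pineapple and plinth below 0.007 m and angle between pineapple's own z axis and vertical below 0.06 rad and z of pineapple in the frame of plinth between 0.042 and 0.048 m and linear speed of pineapple below 0.01 m/s and angular speed of pineapple below 0.1 rad/s and distance of plinth from where it was at the start of the episode below 0.01 m and distance of each of coasters, candle_jar, tealight, tv_remote, small_remote, mug from where it was at the start of the episode below 0.015 m); the robot touches nothing.
It fails at once if the pineapple is lifted more than 8 mm off the plinth or knocked off it (z of pineapple in the frame of plinth above 0.053 m or z of pineapple in the frame of plinth below 0.035 m).
It fails at once if the pineapple is tipped by more than 17 degrees (angle between pineapple's own z axis and vertical above 0.3 rad).
It fails at once if the pineapple is hit, squeezed or pressed with more than 10 N (contact force between any of the fingers, the arm and pineapple above 10 N).
It fails at once if the pineapple is taken between the fingers (horizontal distance between the grasp point and pineapple below 0.016 m and z of the grasp point in the frame of plinth below 0.113 m).
It fails at once if the plinth is shifted by more than 10 mm, or another thing by more than 15 mm (distance of plinth from where it was at the start of the episode above 0.01 m or distance of any of coasters, candle_jar, tealight, tv_remote, small_remote, mug from where it was at the start of the episode above 0.015 m).
It also fails if it takes over 48 s, if anything falls off the work surface, if the arm or the gripper's body presses on something with over 40 N, if the wrist force passes 120 N, or if a joint passes its speed limit or range.

## Robot

A 6-joint arm with a two-finger parallel gripper is mounted at the origin on the work surface. World frame = base frame: x ahead of the robot, y to its left, z up, the work surface at z = 0. Lengths are in m, angles in rad, forces in N, time in s.
With the tool pointing down it reaches from about 0.325 to 0.75 m from the base axis. Payload 7.6 kg.
Tool frame: the origin (TCP) lies on the mounting face of the last link; the fingertips stand 173 mm ahead of it and the grasp point (between the pads) lies 155 mm ahead of it; z points along the fingers, y is the line along which they close (so a half turn about z gives the same grasp; the last joint's range is limited). The gripper opens to 85 mm and grips with 20 to 120 N. Pads are 22 mm wide; open, the fingers measure 114 mm over their backs; the gripper's body (76 mm by 85 mm) begins 54 mm behind the grasp point. The pads swing forward as they close: fully open they stand 13 mm farther back than shut.
Start: joints at [-1.405, 0.052, 1.401, -0, 1.689, -0.07], TCP at [0.123, -0.51, 0.405] pointing down, gripper open.
Joint ranges: [-2.9, 2.9], [-0.91, 2.17], [0.12, 2.37], [-1.06, 4.2], [0.26, 2.73], [-2.93, 2.93]. Speed limits (rad/s): [2.57, 2.57, 3.01, 3.14, 3.14, 3.14].

## Interface

Orientations are given as a rotation vector (axis times angle).
In Python, from plant import monitor, get_image, calibration, job, recognise, masks_of gives the robot as it stands.
- The arm moves only by the shell command python3 -m handwheel 'ROWS' [OPENING] [FORCE]. ROWS is JSON, a list of rows, each an object with "xyz": the shift along the tool's x, y, z in cm, a list of three; "dr": the turn, a rotation vector about the tool's x, y, z in rad, a list of three. In form: [{"xyz": [x, y, z], "dr": [rx, ry, rz]}, ...]. A call has 1 to 8 rows; each row is the pose to reach, as a shift and turn from the pose commanded when the call began, along the tool's axes at that moment; what a row does not reach only later rows make up. A row lasts 1/8 s, in which the tool goes at most 62.5 mm and 10.7 degrees, less where a joint would pass 70% of its speed; a pose out of reach is approached as far as the arm can. A call with a gripper value outside its range is refused whole. OPENING is the opening, from 0 (shut) to 1 (fully open), set as the call begins (- or left out, the last holds). The fingers move at their own pace and stop on an object; FORCE is the grip in N (left out, the last holds). Time passes only in rows, so rows that repeat a pose let the fingers close. It gives the time, the measured TCP pose, the force, the opening and the grip force at its end, in the units of the state.
- monitor.observe(): the state, without advancing time (a new reading comes with each control period).
- get_image(name): name is "side" or "top"; returns the picture (480x640x3 uint8, red, green, blue); there is no depth.
- calibration(name): a dict with "fx", "fy", "cx", "cy" (pixels), "position" and "rotation" of the camera in the world. Camera axes: x right, y down, z forward; pixel columns grow to the right and rows downward; lengths in m; the calibration is good to about 2 mm. A picture is of the moment at which its call begins. calibration takes no time and is no camera call.
- job.job_done(): hands the job in; it is judged then, once.
Trained networks look in the newest picture that a camera, given by its name, has taken for a name from the list of things; names that differ only in an ending like _2 or _b are one class to them, and where a whole thing is asked for, a point or a joint stands for the part that bears it (a point fixed in the world has none). Each returns a list of dicts, best first, with "conf" (0 to 1); they miss things now and then, are a little off and sometimes report something else, mostly with a low value. They report only what shows in the picture. A call takes as long as a camera call. They do not tell look-alikes from the thing itself.
- recognise(camera, target): "extent" ([left, top, width, height] in pixels, round what is visible of it).
- masks_of(camera, target): "pixels" (480x640 bool, what is visible of it) and "extent" ([left, top, width, height] in pixels, round what is visible of it).
The state is a dict: "time_s": time; "qpos": joint angles; "joint_velocities": joint speeds; "joint_efforts": joint torques, N m; "position": TCP position; "tool_rot": TCP orientation; "force": force on the tool from outside, world axes, zero at the start; "wrist_torque": the same for the moment, N m; "width": finger opening in m; "grasp_force": force on a finger pad.
Only numpy, scipy, OpenCV 4.12 (cv2) and the standard library are available. Lean on these libraries where they do the work, as an engineer would, in place of code of your own. Each camera call takes 0.05 s, during which the arm holds its last target. There are 200 camera calls.

## Working session

There is one attempt and no reset: what is moved stays moved. The work goes in short steps, Python scripts to look and compute and a shell command to move; the robot and the scene stay as the last step left them, time stands still between calls to the robot, and variables do not carry over. Pictures are saved under pics/ and viewed, at most 10 in all, crops included, and the job is handed in when it is done.

```bash
mkdir -p pics; cat > h.py <<'E'
import numpy as np,cv2
from plant import monitor,get_image,calibration,job,recognise,masks_of
def save(n,f,crop=None,s=1):
    im=get_image(n)
    if crop: im=im[crop[1]:crop[3],crop[0]:crop[2]]
    cv2.imwrite('pics/'+f,cv2.resize(im[:,:,::-1],None,fx=s,fy=s,interpolation=cv2.INTER_CUBIC))
def ray(c,u,v):
    k=calibration(c);d=np.array(k['rotation'])@np.array([(u-k['cx'])/k['fx'],(v-k['cy'])/k['fy'],1]);return np.array(k['position']),d
def atz(c,u,v,z):
    p,d=ray(c,u,v);return p+d*(z-p[2])/d[2]
def proj(c,P):
    k=calibration(c);q=np.array(k['rotation']).T@(np.array(P)-k['position']);return np.array([k['fx']*q[0]/q[2]+k['cx'],k['fy']*q[1]/q[2]+k['cy']])
E
python3 - <<'E'
from h import *
for c in('top','side'):
    save(c,c+'0.png');print(c,calibration(c))
    for t in('pineapple','plinth','coasters','candle_jar','tealight','mug','tv_remote','small_remote'):
        print(t,[(np.round(r['extent'],0),round(r['conf'],2)) for r in recognise(c,t)[:4]])
print(monitor.observe())
E
```

```text
top {'fx': 443.9333769637871, 'fy': 443.9333769637871, 'cx': 322.3009683004765, 'cy': 233.8256291635316, 'position': array([0.32680018, 0.02888047, 1.07598804]), 'rotation': array([-2.15968391,  2.12535942, -0.19523904])}
pineapple [(array([379., 216.,  17.,  22.]), 0.9), (array([426., 179.,  19.,  22.]), 0.89), (array([360., 286.,  23.,  17.]), 0.88), (array([419., 216.,  26.,  24.]), 0.74)]
plinth [(array([356., 201.,  40.,  45.]), 0.67), (array([111., 244.,  49.,  45.]), 0.42), (array([308., 223.,  43.,  42.]), 0.4)]
coasters [(array([312., 224.,  40.,  39.]), 0.78)]
candle_jar [(array([376., 154.,  27.,  34.]), 0.88)]
tealight [(array([398., 255.,  18.,  15.]), 0.89)]
mug [(array([110., 246.,  53.,  44.]), 0.92), (array([396., 257.,  24.,  17.]), 0.27)]
tv_remote [(array([127., 169.,  41.,  47.]), 0.74), (array([474., 150.,  56.,  72.]), 0.58)]
small_remote [(array([126., 168.,  43.,  49.]), 0.75)]
side {'fx': 459.0166134562332, 'fy': 459.0166134562332, 'cx': 311.85904637469787, 'cy': 243.0116439427214, 'position': array([ 0.36750275, -0.8296614 ,  0.63480977]), 'rotation': array
[... 629 characters left out ...]
, 'qpos': array([-1.40526887e+00,  5.22245369e-02,  1.40068207e+00,  1.42158545e-05,
        1.68860638e+00, -7.03105375e-02]), 'joint_velocities': array([ 4.31379068e-04,  1.01575261e-03, -1.63663297e-03,  2.48496242e-03,
       -2.52645478e-05,  5.29781931e-04]), 'joint_efforts': array([-8.70818731e-04, -3.81533504e+01, -3.60315764e+01, -1.14576428e-04,
        1.28744709e-04, -2.09869404e-05]), 'position': array([ 0.12269056, -0.5104736 ,  0.40471955]), 'tool_rot': array([3.11969753e+00, 3.69588862e-01, 2.81051375e-05]), 'force': array([-0.21268077,  0.17251117,  0.08206207]), 'wrist_torque': array([-0.0229354 , -0.01663063, -0.00923832]), 'grasp_force': 0.0, 'width': 0.08558857446256075}
```

View pics/top0.png

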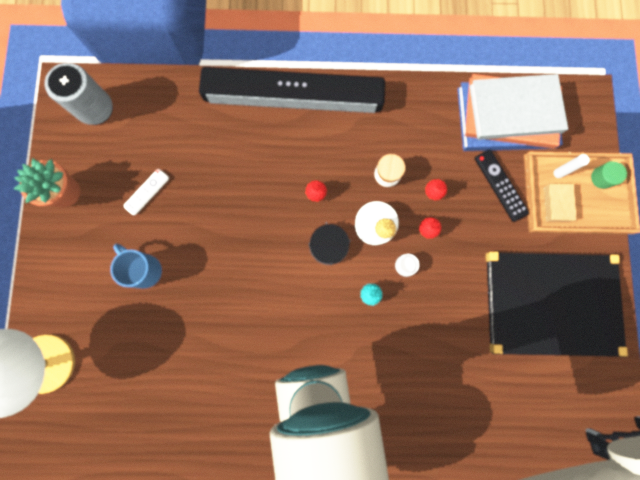

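View pics/side0.png

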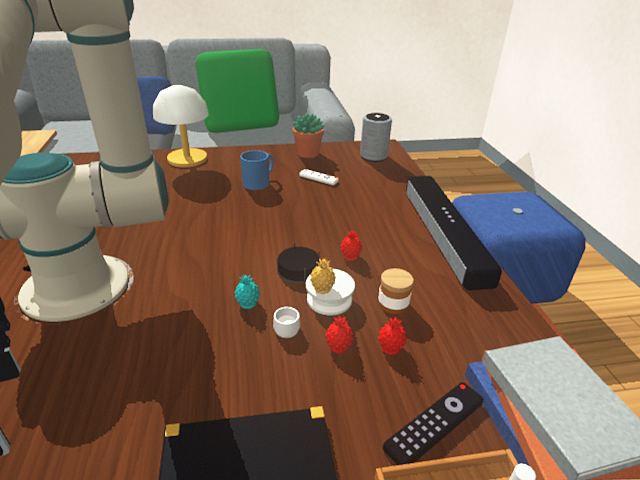

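Candidates: red, top (316,190), (436,188) and (430,227); turquoise, top (371,294); gold on the plinth, top (386,227) and side (322,277). I choose the gold one because it is brass and stands on the plinth. Next is a close crop and measurement.

```bash
sed -i "s/^def ray/from scipy.spatial.transform import Rotation as R\n_c=calibration\ndef calibration(n):\n    k=dict(_c(n));k['rotation']=R.from_rotvec(np.ravel(k['rotation'])).as_matrix();return k\ndef ray/" h.py
cat >> h.py <<'E'
def tri(a,b):
    (p,d),(q,e)=ray('top',*a),ray('side',*b)
    s=np.linalg.lstsq(np.c_[d,-e],q-p,rcond=None)[0];A=p+s[0]*d;B=q+s[1]*e;return (A+B)/2,np.linalg.norm(A-B)
def ext(P): P=np.array(P);a=P.min(0);b=P.max(0);return np.r_[a,b]
th=np.linspace(0,2*np.pi,48)
PR=[(17,0),(17,5),(21,13),(24.5,24),(23,34),(19,44),(15,55),(15,62),(8,72)]
def cloud(prof,x,y,z0): return [(x+r*np.cos(t)/1e3,y+r*np.sin(t)/1e3,z0+h/1e3) for r,h in prof for t in th]
def hull(c,P):
    m=np.zeros((480*4,640*4),np.uint8);q=np.array([proj(c,p) for p in P]);cv2.fillConvexPoly(m,cv2.convexHull(np.round((q+.5)*4).astype(np.int32)),1);return cv2.resize(m.astype(np.float32),(640,480),interpolation=cv2.INTER_AREA)
def gold(c,im,box):
    h=cv2.cvtColor(im,cv2.COLOR_RGB2HSV);m=(h[...,0]>13)&(h[...,0]<32)&(h[...,1]>95)&(h[...,2]>60)
    o=np.zeros_like(m);x0,y0,x1,y1=box;o[y0:y1,x0:x1]=m[y0:y1,x0:x1];return o
E
python3 - <<'E'
from h import *
T=get_image('top');S=get_image('side')
a=cv2.resize(T[185:265,330:430],None,fx=4,fy=4,interpolation=2);b=cv2.resize(S[240:330,280:380],None,fx=4,fy=4,interpolation=2)
cv2.imwrite('pics/crop1.png',np.vstack([a,b])[:600,:,::-1]) if 0 else cv2.imwrite('pics/crop1.png',np.hstack([a,b[:320]])[:,:,::-1])
for c,t in(('top','pineapple'),('side','pineapple'),('top','plinth'),('side','plinth'),('top','coasters'),('side','coasters'),('top','candle_jar'),('side','candle_jar'),('top','tealight'),('side','tealight')):
    for r in masks_of(c,t)[:6]:
        y,x=np.nonzero(r['pixels'])
        if len(x) and (t!='pineapple' or (370<x.mean()<400 and c=='top' and y.mean()<250) or (c=='side' and 305<x.mean()<335 and y.mean()<300)): 
            cu,cv=x.mean(),y.mean();print(c,t,round(r['conf'],2),[x.min(),y.min(),x.max(),y.max()],cu.round(1),cv.round(1),len(x),'z.02,.04:',atz(c,cu,cv,.02)[:2].round(4),atz(c,cu,cv,.04)[:2].round(4))
E
```

```text
top pineapple 0.72 [np.int64(375), np.int64(217), np.int64(395), np.int64(238)] 385.4 227.5 351 z.02,.04: [ 0.5215 -0.14  ] [ 0.5178 -0.1368]
side pineapple 0.85 [np.int64(310), np.int64(260), np.int64(334), np.int64(293)] 321.8 277.3 614 z.02,.04: [ 0.5226 -0.0679] [ 0.5176 -0.0927]
top plinth 0.83 [np.int64(355), np.int64(202), np.int64(397), np.int64(244)] 373.3 221.0 1069 z.02,.04: [ 0.5369 -0.1107] [ 0.533  -0.1081]
side plinth 0.68 [np.int64(305), np.int64(270), np.int64(354), np.int64(315)] 331.6 295.4 1377 z.02,.04: [ 0.5321 -0.1292] [ 0.5268 -0.152 ]
top coasters 0.62 [np.int64(310), np.int64(224), np.int64(349), np.int64(264)] 329.2 244.1 1276 z.02,.04: [ 0.4784 -0.0042] [ 0.4756 -0.0036]
side coasters 0.56 [np.int64(277), np.int64(247), np.int64(317), np.int64(283)] 295.9 264.2 1146 z.02,.04: [ 0.4733 -0.014 ] [ 0.4699 -0.0406]
top candle_jar 0.73 [np.int64(375), np.int64(154), np.int64(404), np.int64(186)] 389.2 169.9 749 z.02,.04: [ 0.6666 -0.1506] [ 0.6602 -0.1472]
side candle_jar 0.79 [np.int64(377), np.int64(269), np.int64(412), np.int64(314)] 394.9 291.2 1346 z.02,.04: [ 0.6652 -0.134 ] [ 0.6555 -0.1567]
side candle_jar 0.56 [np.int64(305), np.int64(271), np.int64(354), np.int64(316)] 331.8 295.9 1399 z.02,.04: [ 0.532 -0.131] [ 0.5267 -0.1537]
top tealight 0.73 [np.int64(396), np.int64(254), np.int64(418), np.int64(275)] 406.6 264.3 401 z.02,.04: [ 0.4327 -0.1899] [ 0.4307 -0.1858]
side tealight 0.68 [np.int64(273), np.int64(307), np.int64(298), np.int64(338)] 285.5 322.0 700 z.02,.04: [ 0.4301 -0.1931] [ 0.428  -0.2138]
side tealight 0.4 [np.int64(378), np.int64(268), np.int64(412), np.int64(313)] 394.7 290.7 1311 z.02,.04: [ 0.6654 -0.1324] [ 0.6557 -0.1551]
```

View pics/crop1.png

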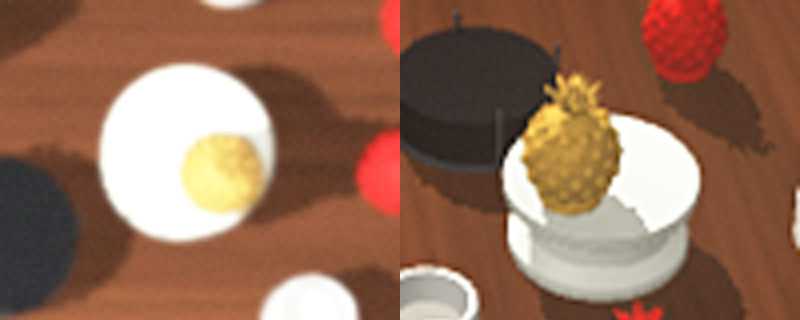

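The crop confirms the gold pineapple, standing on the plinth towards the near, right-hand side. Now I fit both shapes to the two views.

```bash
cat >> h.py <<'E'
from scipy.optimize import minimize
PL=[(47,0),(47,8),(50,38),(50,45)]
def fit(masks,prof,x0,z0,fixbias=None):
    def cost(p): return sum(((hull(c,cloud(prof,*p,z0))-m)**2).sum() for c,m in masks.items())
    r=minimize(cost,x0,method='Nelder-Mead',options=dict(initial_simplex=[x0,[x0[0]+.01,x0[1]],[x0[0],x0[1]+.01]],xatol=2e-4,fatol=.5));return r.x.round(4),round(r.fun)
def measure(x0=(.505,-.12),cams=('top','side')):
    g={}
    for c in cams:
        im=get_image(c);u,v=proj(c,[*x0,.075]).astype(int);g[c]=gold(c,im,(u-30,v-30,u+31,v+31)).astype(np.float32)
    for c in cams: print(c,int(g[c].sum()),fit({c:g[c]},PR,list(x0),.045))
    if len(cams)>1: print('both',fit(g,PR,list(x0),.045))
def plinth():
    w={}
    for c in('top','side'):
        im=get_image(c);h=cv2.cvtColor(im,cv2.COLOR_RGB2HSV);u,v=proj(c,[.527,-.118,.04]).astype(int)
        m=((h[...,1]<75)&(h[...,2]>95)).astype(np.float32);m=np.maximum(m,gold(c,im,(u-26,v-28,u+27,v+28)))
        o=np.zeros_like(m);o[v-28:v+29,u-28:u+29]=m[v-28:v+29,u-28:u+29];w[c]=o
    t={'top':w['top']};print('pl top',int(w['top'].sum()),fit(t,PL,[.527,-.118],0))
    # side: rim disc fit, ignoring what is above/below: compare whole silhouette
    s=w['side'];print('pl side',int(s.sum()),fit({'side':s},PL,[.527,-.118],0));print('both',fit(w,PL,[.527,-.118],0))
    return w
E
python3 - <<'E'
from h import *
measure();plinth()
E
```

```text
Traceback (most recent call last):
  File "h.py", line 38, in measure
    for c in cams: print(c,int(g[c].sum()),fit({c:g[c]},PR,list(x0),.045))
                                           ~~~^^^^^^^^^^^^^^^^^^^^^^^^^^^
  File "h.py", line 33, in fit
    r=minimize(cost,x0,method='Nelder-Mead',options=dict(initial_simplex=[x0,[x0[0]+.01,x0[1]],[x0[0],x0[1]+.01]],xatol=2e-4,fatol=.5));return r.x.round(4),round(r.fun)
  File "h.py", line 32, in cost
    def cost(p): return sum(((hull(c,cloud(prof,*p,z0))-m)**2).sum() for c,m in masks.items())
                        ~~~^^^^^^^^^^^^^^^^^^^^^^^^^^^^^^^^^^^^^^^^^^^^^^^^^^^^^^^^^^^^^^^^^^^
  File "h.py", line 32, in <genexpr>
    def cost(p): return sum(((hull(c,cloud(prof,*p,z0))-m)**2).sum() for c,m in masks.items())
                              ~~~~^^^^^^^^^^^^^^^^^^^^^
  File "h.py", line 25, in hull
    m=np.zeros((480*4,640*4),np.uint8);q=np.array([proj(c,p) for p in P]);cv2.fillConvexPoly(m,cv2.convexHull(np.round((q+.5)*4).astype(np.int32)),1);return cv2.resize(m.astype(np.float32),(640,480),interpolation=cv2.INTER_AREA)
                                                   ~~~~^^^^^
  File "h.py", line 16, in proj
    k=calibration(c);q=np.array(k['rotation']).T@(np.array(P)-k['position']);return np.array([k['fx']*q[0]/q[2]+k['cx'],k['fy']*q[1]/q[2]+k['cy']])
  File "h.py", line 10, in calibration
    k=dict(_c(n));k['rotation']=R.from_rotvec(np.ravel(k['rotation'])).as_matrix();return k
           ~~^^^
ValueError: time passes only in moves, steps and waits
```

```bash
python3 - <<'E'
s=open('h.py').read()
s=s.replace("def calibration(n):","import functools\n@functools.cache\ndef calibration(n):")
s=s.replace("q=np.array([proj(c,p) for p in P])","q=proj(c,np.array(P).T)").replace("q=np.array(k['rotation']).T@(np.array(P)-k['position']);","P=np.array(P,float);q=k['rotation'].T@(P-k['position'].reshape((3,)+(1,)*(P.ndim-1)));").replace("np.round((q+.5)*4)","np.round((q.T+.5)*4)")
open('h.py','w').write(s)
E
time python3 - <<'E'
from h import *
measure();plinth();print(monitor.observe()['time_s'])
E
```

```text
top 274 (array([ 0.5106, -0.1337]), 79)
side 633 (array([ 0.5102, -0.1319]), 60)
both (array([ 0.51  , -0.1331]), 142)
pl top 1535 (array([ 0.53  , -0.1134]), 154)
pl side 2007 (array([ 0.5291, -0.1154]), 195)
both (array([ 0.5298, -0.114 ]), 355)
1.8
real	0m4.531s
user	0m2.798s
sys	0m0.457s
```

```bash
cat >> h.py <<'E'
def delta(P,yaw=None):
    s=monitor.observe();r=R.from_rotvec(np.ravel(s['tool_rot'])).as_matrix();d=r.T@(np.array(P)-s['position'])*100
    y=np.arctan2(r[1,0],r[0,0]);print('pos',s['position'].round(4),'yaw',y.round(3),'F',s['force'].round(2),'t',s['time_s'],'w',round(s['width'],4))
    print('d cm',d.round(2), 'dr', None if yaw is None else R.from_matrix(r.T@R.from_euler('ZX',[yaw,np.pi]).as_matrix()).as_rotvec().round(3))
E
python3 -m handwheel '[{"xyz":[5,-3,0],"dr":[0,0,-0.15]},{"xyz":[10,-6,0],"dr":[0,0,-0.3]},{"xyz":[15,-9,0],"dr":[0,0,-0.45]},{"xyz":[20,-12,0],"dr":[0,0,-0.53]},{"xyz":[25,-15,0],"dr":[0,0,-0.53]},{"xyz":[30,-18,0],"dr":[0,0,-0.53]},{"xyz":[35,-21,0],"dr":[0,0,-0.53]},{"xyz":[40.4,-24,0],"dr":[0,0,-0.53]}]' 0
python3 -c "
from h import *
delta([.462,-.181,.231],.77)"
```

```text
time_s: 2.8
position: [0.4605, -0.1811, 0.405]
tool_rot: [2.913, 1.173, 0.001]
force: [0.2, -0.6, 0.9]
width: 0.0
grasp_force: 0.0
pos [ 0.4605 -0.1811  0.405 ] yaw 0.766 F [ 0.23 -0.64  0.85] t 2.8 w 0.0
d cm [ 0.12  0.08 17.4 ] dr [ 0.001 -0.    -0.004]
```

```bash
python3 -m handwheel '[{"xyz":[0.1,0,5],"dr":[0,0,0]},{"xyz":[0.1,0,10],"dr":[0,0,0]},{"xyz":[0.1,0,14],"dr":[0,0,0]},{"xyz":[0.1,0,16.5],"dr":[0,0,0]},{"xyz":[0.1,0,17.3],"dr":[0,0,0]},{"xyz":[0.1,0,17.3],"dr":[0,0,0]}]' 0
python3 - <<'E'
from h import *
delta([.462,-.181,.231],.77)
T=get_image('top');S=get_image('side')
a=cv2.resize(T[185:265,330:430],None,fx=4,fy=4,interpolation=2);b=cv2.resize(S[240:320,280:380],None,fx=4,fy=4,interpolation=2)
cv2.imwrite('pics/crop2.png',np.hstack([a,b])[:,:,::-1])
measure((.51,-.133))
E
```

```text
time_s: 3.55
position: [0.4603, -0.1821, 0.2321]
tool_rot: [2.914, 1.174, 0.0]
force: [0.7, -0.5, 0.1]
width: -0.0001
grasp_force: 0.0
pos [ 0.4603 -0.1821  0.2321] yaw 0.766 F [ 0.65 -0.51  0.09] t 3.55 w -0.0001
d cm [0.2  0.04 0.11] dr [ 0.     0.    -0.004]
top 276 (array([ 0.5105, -0.1324]), 77)
side 311 (array([ 0.5112, -0.133 ]), 364)
both (array([ 0.5106, -0.1334]), 442)
```

View pics/crop2.png

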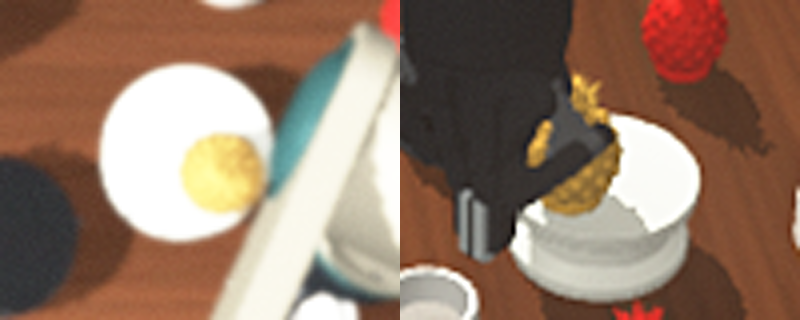

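```bash
python3 -m handwheel '[{"xyz":[0.8,0,0.1],"dr":[0,0,0]},{"xyz":[1.6,0,0.1],"dr":[0,0,0]},{"xyz":[2.2,0,0.1],"dr":[0,0,0]},{"xyz":[2.6,0,0.1],"dr":[0,0,0]},{"xyz":[2.8,0,0.1],"dr":[0,0,0]},{"xyz":[3.0,0,0.1],"dr":[0,0,0]},{"xyz":[3.15,0,0.1],"dr":[0,0,0]},{"xyz":[3.3,0,0.1],"dr":[0,0,0]}]' 0
python3 -m handwheel '[{"xyz":[0.15,0,0],"dr":[0,0,0]},{"xyz":[0.3,0,0],"dr":[0,0,0]},{"xyz":[0.45,0,0],"dr":[0,0,0]},{"xyz":[0.6,0,0],"dr":[0,0,0]},{"xyz":[0.75,0,0],"dr":[0,0,0]},{"xyz":[0.9,0,0],"dr":[0,0,0]},{"xyz":[1.05,0,0],"dr":[0,0,0]},{"xyz":[1.2,0,0],"dr":[0,0,0]}]' 0
python3 - <<'E'
from h import *
delta([.462,-.181,.231],.77)
measure((.515,-.128))
E
```

```text
time_s: 4.75
position: [0.4839, -0.1592, 0.2307]
tool_rot: [2.914, 1.173, -0.0]
force: [-0.7, -0.1, -0.8]
width: -0.0001
grasp_force: 0.0
time_s: 5.75
position: [0.4926, -0.1508, 0.2307]
tool_rot: [2.914, 1.174, -0.0]
force: [-0.7, -1.0, 0.7]
width: -0.0
grasp_force: 0.6
pos [ 0.4926 -0.1508  0.2307] yaw 0.766 F [-0.72 -0.98  0.74] t 5.75 w -0.0
d cm [-4.3   0.05 -0.03] dr [ 0.     0.    -0.004]
top 17 (array([ 0.5212, -0.1092]), 328)
side 224 (array([ 0.5182, -0.1281]), 445)
both (array([ 0.5195, -0.127 ]), 775)
```

```bash
python3 -m handwheel '[{"xyz":[0.15,0,0],"dr":[0,0,0]},{"xyz":[0.3,0,0],"dr":[0,0,0]},{"xyz":[0.45,0,0],"dr":[0,0,0]},{"xyz":[0.6,0,0],"dr":[0,0,0]},{"xyz":[0.75,0,0],"dr":[0,0,0]},{"xyz":[0.9,0,0],"dr":[0,0,0]},{"xyz":[1.05,0,0],"dr":[0,0,0]},{"xyz":[1.1,0,0],"dr":[0,0,0]}]' 0
python3 -m handwheel '[{"xyz":[-0.3,0,0],"dr":[0,0,0]},{"xyz":[-0.8,0,0],"dr":[0,0,0]},{"xyz":[-2,0,0],"dr":[0,0,0]},{"xyz":[-3.5,0,0],"dr":[0,0,0]},{"xyz":[-5,0,0],"dr":[0,0,0]},{"xyz":[-6.5,0,0],"dr":[0,0,0]},{"xyz":[-7,0,0],"dr":[0,0,0]}]' 0
python3 - <<'E'
from h import *
delta([.462,-.181,.231],.77)
T=get_image('top');S=get_image('side')
a=cv2.resize(T[185:265,330:430],None,fx=4,fy=4,interpolation=2);b=cv2.resize(S[240:320,280:380],None,fx=4,fy=4,interpolation=2)
cv2.imwrite('pics/crop3.png',np.hstack([a,b])[:,:,::-1])
measure((.525,-.12));plinth()
E
```

```text
time_s: 6.85
position: [0.5006, -0.1431, 0.2307]
tool_rot: [2.914, 1.174, -0.0]
force: [-1.3, -0.9, -0.1]
width: 0.0001
grasp_force: 0.6
time_s: 7.72
position: [0.4493, -0.1926, 0.2308]
tool_rot: [2.915, 1.172, 0.0]
force: [0.1, -0.3, -0.8]
width: -0.0
grasp_force: 0.0
pos [ 0.4493 -0.1926  0.2308] yaw 0.765 F [ 0.07 -0.29 -0.78] t 7.725 w -0.0
d cm [ 1.72  0.04 -0.02] dr [ 0.     0.    -0.005]
top 253 (array([ 0.5263, -0.1178]), 92)
side 539 (array([ 0.5258, -0.1185]), 131)
both (array([ 0.5259, -0.1178]), 224)
pl top 1648 (array([ 0.5291, -0.1164]), 298)
pl side 1805 (array([ 0.53  , -0.1154]), 525)
both (array([ 0.53 , -0.115]), 828)
```

View pics/crop3.png

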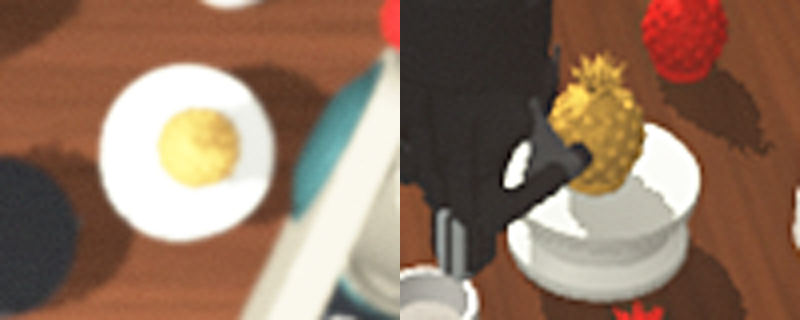

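```bash
python3 -m handwheel '[{"xyz":[1.5,0,0],"dr":[0,0,0]},{"xyz":[3,0,0],"dr":[0,0,0]},{"xyz":[4.5,0,0],"dr":[0,0,0]},{"xyz":[5.5,0,0],"dr":[0,0,0]},{"xyz":[6.2,0,0],"dr":[0,0,0]},{"xyz":[6.5,0,0],"dr":[0,0,0]},{"xyz":[6.7,0,0],"dr":[0,0,0]},{"xyz":[6.85,0,0],"dr":[0,0,0]}]' 0
python3 -m handwheel '[{"xyz":[0.15,0,0],"dr":[0,0,0]},{"xyz":[0.3,0,0],"dr":[0,0,0]},{"xyz":[0.45,0,0],"dr":[0,0,0]},{"xyz":[0.6,0,0],"dr":[0,0,0]},{"xyz":[0.68,0,0],"dr":[0,0,0]},{"xyz":[0.68,0,0],"dr":[0,0,0]}]' 0
python3 -m handwheel '[{"xyz":[-0.3,0,0],"dr":[0,0,0]},{"xyz":[-0.8,0,0],"dr":[0,0,0]},{"xyz":[-2,0,0],"dr":[0,0,0]},{"xyz":[-4,0,0],"dr":[0,0,0]},{"xyz":[-6,0,0],"dr":[0,0,0]},{"xyz":[-7.5,0,-2],"dr":[0,0,0]},{"xyz":[-7.5,0,-7],"dr":[0,0,0]},{"xyz":[-7.5,0,-12],"dr":[0,0,0]}]' 0
python3 -m handwheel '[{"xyz":[-3,0,-3],"dr":[0,0,0]},{"xyz":[-7,0,-6],"dr":[0,0,0]},{"xyz":[-11,0,-6],"dr":[0,0,0]},{"xyz":[-11,0,-6],"dr":[0,0,0]}]' 0
python3 - <<'E'
from h import *
T=get_image('top');S=get_image('side')
a=cv2.resize(T[185:265,330:430],None,fx=4,fy=4,interpolation=2);b=cv2.resize(S[240:320,280:380],None,fx=4,fy=4,interpolation=2)
cv2.imwrite('pics/crop4.png',np.hstack([a,b])[:,:,::-1])
measure((.529,-.116));plinth();delta([.46,-.18,.4])
E
```

```text
time_s: 9.02
position: [0.4994, -0.1444, 0.2307]
tool_rot: [2.914, 1.173, -0.0]
force: [0.2, -0.3, 0.9]
width: -0.0004
grasp_force: 0.0
time_s: 9.78
position: [0.5044, -0.1395, 0.2307]
tool_rot: [2.914, 1.174, -0.0]
force: [0.1, -1.5, -0.3]
width: 0.0003
grasp_force: 0.4
time_s: 10.78
position: [0.4491, -0.1924, 0.3519]
tool_rot: [-2.915, -1.172, 0.001]
force: [0.3, -0.1, 0.8]
width: 0.0001
grasp_force: 0.0
time_s: 11.28
position: [0.3688, -0.2695, 0.4111]
tool_rot: [2.916, 1.167, 0.0]
force: [-0.1, 0.3, 0.2]
width: -0.0002
grasp_force: 0.0
top 298 (array([ 0.531 , -0.1134]), 47)
side 626 (array([ 0.5295, -0.1148]), 60)
both (array([ 0.5295, -0.1139]), 110)
pl top 1565 (array([ 0.5294, -0.1163]), 133)
pl side 2105 (array([ 0.5293, -0.1154]), 275)
both (array([ 0.5295, -0.1157]), 411)
pos [ 0.3713 -0.2673  0.4104] yaw 0.767 F [2.08 0.31 0.46] t 11.575 w 0.0002
d cm [12.45 -0.14  1.04] dr None
```

View pics/crop4.png

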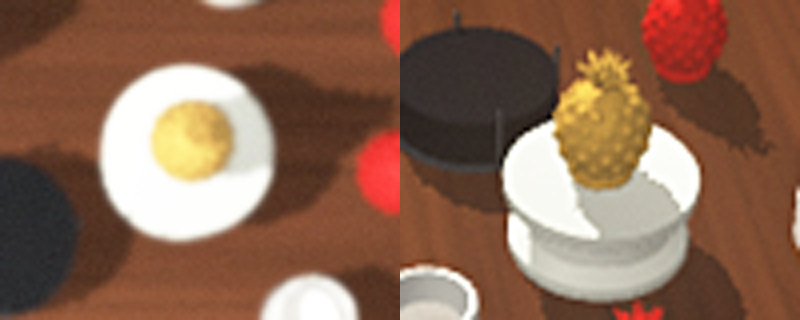

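The pineapple stands upright in the middle (top crop about (192,140), side foot about (602,170)). The fit puts it within about 2 mm of the plinth's centre, and the arm is clear.

```bash
python3 -c "
from plant import job
print(job.job_done())"
```

```text
the job is handed in; nothing more can be done
None
```

I nudged the pineapple to about 2 mm from the plinth's centre by camera fit, upright and with the arm clear, and handed the job in; no verdict was returned.

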